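# Hang a sample pail on the spring balance

### The job

Weigh the lidded sample pail on the spring balance: with the pail left standing where it is on the bench, gently swing its folded bail upright, then lift the pail by the bail's red grip and lay the bail over both prongs of the balance's hook, in the seat just behind the upturned tips. Ease the pail down slowly until the spring carries all of its weight before letting go, so that the hook neither jerks nor bounces nor is pulled down to its stop, and leave the pail hanging still and level, with the other things on the bench undisturbed.

Things in the scene. Friction and masses are not known exactly. Their poses are not given: they have to be found in the camera images.
- pail: Round white lidded pail (blue disc on the lid), loose on the bench: 110 mm tall, 86 mm across the foot, 106 mm across the lid (z 99 to 110 mm); 0.25 to 0.78 kg, unknown; slides if pushed sideways by some 1 N. Origin: centre of its underside, z up, y parallel to the bail's hinge; the bail is folded to its -x side (away from the robot, to its right). Ears on +y and -y reach 55 mm from the axis.
- pail_hinge (a point): Point on the pail's axis at the height of the bail's hinge line, 92 mm above the pail's underside; axes as the pail's. The hinge line runs along y through it.
- bail (a joint): Hinge angle (rad) of the bail, a bow of 5 mm steel wire: 0 = level, out to the pail's -x side; pi/2 = upright; negative = drooping; range -0.4 to 3.5; starts at -0.25 to 0.1. Slightly stiff (0.015 N m): it stays where it is left; about 0.4 N under the grip lifts it. Arms at y = -58 and +58 mm; crest 75 mm from the hinge line, 167 mm above the pail's underside when upright.
- bail_grip (a point): Centre of the red plastic grip tube on the middle of the bail's crest: 14 mm diameter, 44 mm long along the pail's y; beyond it the crest is straight bare wire out to y = -49 and +49 mm. Moves with the bail; its y axis is the tube's, its -x axis points away from the hinge. While folded, there is only about 15 mm between grip and pail: no room for a finger, so lift it from outside and below.
- balance: Spring balance fixed to the bench: grey foot, white post 48 x 70 mm and 316 mm tall with a scale of ticks. Origin under the post's centre, on the bench; z up; the hook reaches out to its -x side. Its foot is 110 x 170 mm, from 40 mm in front of the origin (x = -40) to 70 mm behind; nothing stands below the hook's seat.
- hook_seat (a point): Mid-way between the prongs, where the middle of the seated crest lies; 155 mm in front of the post's centre, 275 mm above the bench when unloaded; moves with the hook. Axes as the balance's: prongs along x, bail to lie along y. Thread the bail on from the front (-x), prongs passing between crest and lid, fingers between the prongs (64 mm clear); lowered at x = -10 to +20 mm it slides home.
- hook (a joint): How far the hook has been pulled down against its spring (m): 0 unloaded, stop at 0.095. About 100 N/m after a first 0.2 N or so, lightly damped: the pail pulls it down some 22 to 75 mm according to its unknown weight, and then still hangs clear of the bench. Letting go while hand and spring are out of balance by 0.5 N or more can make it jump at 0.07 m/s: a jerk. Lower it at 0.03 m/s or less.
- jar: Bystander: white jar with a blue cap, 68 mm across, 100 mm tall; origin at the centre of its underside.
- cup: Bystander: clear plastic cup, 72 mm across, 85 mm tall; origin at the centre of its underside.
- spatula: Bystander: spatula lying on the bench, 260 mm long along its x; origin on its underside.
- prong_tip (a point): Top of the upturned tip of the +y prong; the other is its mirror image. Prongs: steel, 8 mm diameter, at y = -36 and +36 mm from the seat. From the seat (x 0) forward the prong turns up at x = -6 to -18 mm to 18 mm above the wire's seated centre; backward it slopes up at x = +8 to +30 mm, then runs level (centre 8 mm above the seat) to a blue block, front at x = +111 mm, top 21 mm above the seat.

How it is judged:
By the outcome, as a careful person would: the job done as asked, in the order asked, and still so for the second after the job is handed in, with the robot touching nothing.
It also fails if it takes over 72 s, if anything falls off the work surface, if the arm or the gripper's body presses on something with over 40 N, if the wrist force passes 120 N, or if a joint passes its speed limit or range.

### The arm

A 6-joint arm with a two-finger parallel gripper is mounted at the origin on the work surface. World frame = base frame: x ahead of the robot, y to its left, z up, the work surface at z = 0. Lengths are in mm, angles in rad, forces in N, time in s.
With the tool pointing down it reaches from about 325 to 850 mm from the base axis. Payload 4.4 kg.
Tool frame: the origin (TCP) lies on the centre line of the jaws, within the pads' length; the fingertips stand 25 mm ahead of it and the grasp point (between the pads) lies 6 mm ahead of it; z points along the fingers, y is the line along which they close (so a half turn about z gives the same grasp; the last joint's range is limited). The gripper opens to 94 mm and grips with 3 to 60 N. Pads are 16 mm wide; open, the fingers measure 119 mm over their backs; the gripper's body (75 mm by 177 mm) begins 78 mm behind the grasp point.
Start: joints at [1.161, 0.207, 1.542, -0, 1.393, -0.15], TCP at [147.164, 555.851, 230.447] pointing down, gripper open.
Joint ranges: [-2.73, 2.73], [-0.86, 2.22], [0.23, 2.46], [-1.11, 4.25], [0.08, 2.63], [-2.82, 2.82]. Speed limits (rad/s): [2.79, 2.79, 3.14, 3.14, 3.14, 3.14].

### API

Orientations are given as a unit quaternion [x, y, z, w].
In Python, from rig import r gives the robot as it stands.
- The arm moves only by the tool apply_moves, never from a script. Its argument "targets" is a list of rows, each a list of 7 numbers: the shift along the tool's x, y, z as a fraction of full scale, then the turn, a rotation vector about the tool's x, y, z as a fraction of full scale, then the closure, from 0 (fully open) to 1 (shut). A call has 1 to 5 rows; each row shifts and turns the commanded pose from where the row before left it, along the tool's axes as they then stand; what a row does not reach is not made up. Full scale, the value 1, is 0.4 m for a shift and 0.08 rad for a turn. A row lasts 1/8 s, in which the tool goes at most 62.5 mm and 10.7 degrees, less where a joint would pass 70% of its speed; a pose out of reach is approached as far as the arm can. A call with a number of a shift or a turn outside -1 to 1 is refused whole. A call with a gripper value outside its range is refused whole. The fingers move at their own pace and stop on an object; the grip force is fixed at half the most. Time passes only in rows, so rows that do not move let the fingers close. It gives the time, the measured TCP pose, the force, the opening and the grip force at its end, in the units of the state.
- r.state(): the state, without advancing time (a new reading comes with each control period).
- r.grab_frame(name): name is "side" or "top" or "wrist"; returns a dict with "pixels" (400x640x3 uint8, red, green, blue), "K" (3x3 intrinsics, pixels), "k1" (the pictures are not rectified: a ray, as slopes to the right and down, at radius r is drawn at 1 + k1 r^2 times it, then the intrinsics apply), "rvec" (rotation vector, rad) and "tvec" (3), from world to camera coordinates, as OpenCV has them. Camera axes: x right, y down, z forward; pixel columns grow to the right and rows downward; lengths in mm; the calibration is good to about 2 mm. A picture is of the moment at which its call begins. There is no depth.
- r.close_job(): hands the job in; it is judged then, once.
The state is a dict: "t": time; "q": joint angles; "dq": joint speeds; "effort": joint torques, N m; "tool_pos": TCP position; "orientation": TCP orientation; "ft_force": force on the tool from outside, world axes, zero at the start; "ft_torque": the same for the moment, N m; "width": opening from 0.0 (shut) to 1.0 (fully open); "finger_force": force on a finger pad.
Only numpy, scipy, OpenCV 4.12 (cv2) and the standard library are available. Lean on these libraries where they do the work, as an engineer would, in place of code of your own. Each camera call takes 0.05 s, during which the arm holds its last target. There are 200 camera calls.

## Working session

There is one attempt and no reset: what is moved stays moved. The work goes in short steps, Python scripts to look and compute and a tool call to move; the robot and the scene stay as the last step left them, time stands still between calls to the robot, and variables do not carry over. Pictures are saved under pics/ and viewed, at most 10 in all, crops included, and the job is handed in when it is done.

Besides the shell and the picture viewer there is one more tool, called after "Request:" by a JSON object that holds its "op" and its "data", one argument or row to a line. apply_moves: Moves the arm, as the interface text tells. Shift numbers are shares of 0.4 m and turn numbers shares of 0.08 rad, none past 1 either way. Its arguments: {"type":"object","properties":{"targets":{"type":"array"}},"required":["targets"]}

```bash
mkdir -p pics; ls
cat > h.py <<'E'
import numpy as np, cv2
from scipy.spatial.transform import Rotation as R
from rig import r
def grab(n,save=None):
    f=r.grab_frame(n)
    if save: cv2.imwrite('pics/'+save,np.ascontiguousarray(f['pixels'][...,::-1]))
    return f
def dist(f): return np.array([f['k1'],0,0,0,0],float)
def ray(f,uv):
    p=cv2.undistortPoints(np.array([[uv]],float),np.array(f['K'],float),dist(f))[0,0]
    Rm=R.from_rotvec(np.ravel(f['rvec'])).as_matrix(); c=-Rm.T@np.ravel(f['tvec'])
    d=Rm.T@np.array([p[0],p[1],1]); return c,d/np.linalg.norm(d)
def plane(f,uv,z):
    c,d=ray(f,uv); return c+d*(z-c[2])/d[2]
def tri(f1,u1,f2,u2):
    a,d=ray(f1,u1); b,e=ray(f2,u2)
    s=np.linalg.lstsq(np.c_[d,-e],b-a,rcond=None)[0]
    p,q=a+s[0]*d,b+s[1]*e; return (p+q)/2,np.linalg.norm(p-q)
def proj(f,P):
    return cv2.projectPoints(np.array(P,float).reshape(-1,3),np.ravel(f['rvec']).astype(float),np.ravel(f['tvec']).astype(float),np.array(f['K'],float),dist(f))[0][:,0]
def blobs(f,lo,hi,amin=15):
    h=cv2.cvtColor(np.ascontiguousarray(f['pixels']),cv2.COLOR_RGB2HSV)
    m=cv2.inRange(h,np.array(lo),np.array(hi))
    if lo[0]==0: m|=cv2.inRange(h,np.array([170,lo[1],lo[2]]),np.array([180,hi[1],hi[2]]))
    n,l,s,c=cv2.connectedComponentsWithStats(m)
    return [(s[i].tolist(),c[i].round(1).tolist(),cv2.minAreaRect(np.argwhere(l==i)[:,::-1].astype(np.float32))) for i in range(1,n) if s[i][4]>=amin]
E
python3 - <<'E'
from h import *
for n in('side','top'):
    f=grab(n,n+'0.png'); c,_=ray(f,(320,200)); print(n,c.round(),f['k1'],f['K'][0][0])
    print('red',*blobs(f,(0,120,60),(8,255,255)),sep='\n '); print('blue',*blobs(f,(95,110,50),(130,255,255)),sep='\n ')
print(r.state())
E
```

```text
pics
side [   96. -1081.  1108.] -0.1326822526580403 500.38870263714074
red
 ([327, 304, 14, 15, 102], [333.4, 310.5], ((333.25, 310.75), (7.071067810058594, 14.849242210388184), 45.0))
blue
 ([171, 3, 23, 19, 229], [182.1, 9.2], ((182.17759704589844, 9.687662124633789), (21.731647491455078, 16.86335563659668), 17.52556800842285))
 ([173, 28, 21, 28, 377], [182.8, 43.2], ((182.99505615234375, 41.45050048828125), (28.756576538085938, 18.20918083190918), 84.2894058227539))
 ([101, 111, 28, 16, 351], [115.0, 118.6], ((114.5, 118.5), (15.0, 27.0), 90.0))
 ([241, 110, 14, 11, 62], [247.5, 114.8], ((247.59999084472656, 114.79999542236328), (16.099689483642578, 3.5777084827423096), 26.56505012512207))
 ([325, 137, 22, 11, 146], [335.9, 141.7], ((335.4615173339844, 141.3076934814453), (20.523908615112305, 9.984603881835938), 33.6900634765625))
 ([318, 142, 18, 21, 154], [326.2, 151.3], ((326.2500305175781, 152.25001525878906), (24.748737335205078, 9.899494171142578), 45.0))
 ([257, 160, 18, 12, 170], [265.6, 165.1], ((265.5, 165.5), (11.0, 17.0), 90.0))
 ([0, 268, 14, 132, 1386], [5.1, 335.3
[... 1232 characters left out ...]

{'t': 0.1, 'q': array([ 1.16150190e+00,  2.07361121e-01,  1.54275973e+00, -5.10630316e-06,
        1.39348258e+00, -1.50497243e-01]), 'dq': array([-0.00033515, -0.0017033 , -0.00478333,  0.00062978,  0.00103106,
        0.00130995]), 'effort': array([ 1.59755486e-04, -3.71864283e+01, -2.82295436e+01,  7.01704156e-02,
        3.11839697e-02, -7.15963301e-05]), 'tool_pos': array([146.90103285, 555.24299789, 229.41626178]), 'orientation': array([ 1.29037270e-01,  9.91639235e-01, -9.66957756e-04, -2.75329426e-04]), 'ft_force': array([ 0.49113377, -0.15227075, -0.14408224]), 'ft_torque': array([-3.53193893e-02,  8.40942521e-05, -2.15158121e-02]), 'finger_force': 0.0, 'width': 0.9969847428995952}
```

View pics/side0.png

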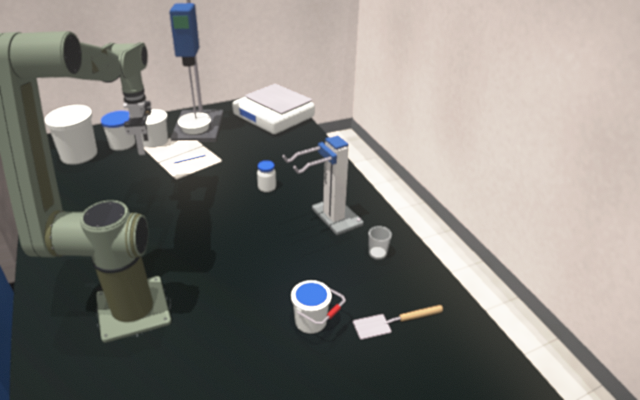

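View pics/top0.png

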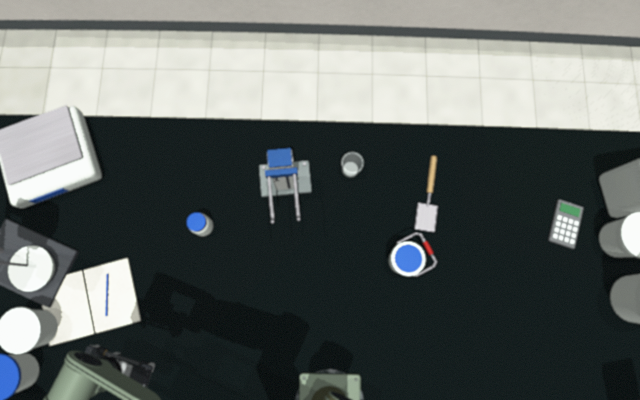

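The side view shows the pail at about (311,310), with its red grip at (333,310) to the right. The balance prong tips are near (285,158) and (296,170). In the top view the pail lid is at (408,258), the grip at (428,248) just below the spatula blade, and the prongs run down to about (272,220) and (298,219).

Run:
```python
from h import *
T=grab('top');S=grab('side')
lid=plane(T,(408.05,258.1),110);print('lid',lid,plane(S,(310.9,294),110))
print('grip tri',tri(T,(427.9,247.7),S,(333.4,310.5)))
print('tips',tri(T,(272,220),S,(285,158)),tri(T,(298,219),S,(296,170)))
# block top: blue
print('block', [plane(T,u,296) for u in((280.9,172.1),)],'posttop',plane(T,(278.9,156.6),316))
for n,f in(('t',T),('s',S)):
    im=np.ascontiguousarray(f['pixels'][...,::-1])
    boxes=[(250,140,330,230),(380,220,460,290)] if n=='t' else [(275,130,365,235),(280,270,370,340)]
    ims=[cv2.resize(im[b:d,a:c],(380,380*(d-b)//(c-a)),interpolation=cv2.INTER_CUBIC) for a,b,c,d in boxes]
    H=max(i.shape[0] for i in ims); ims=[np.vstack([i,np.zeros((H-i.shape[0],380,3),np.uint8)]) for i in ims]
    cv2.imwrite(f'pics/crop_{n}.png',np.hstack(ims))
```

```text
lid [ 464.2092457  -233.04096521  110.        ] [ 463.98736748 -236.25051766  110.        ]
grip tri (array([ 500.42532563, -299.92961678,   94.95919017]), np.float64(1.7848401854517626))
tips (array([548.50255915, 179.79315121, 277.12863724]), np.float64(1.4920507944608465)) (array([555.30127927, 107.17077491, 274.17618489]), np.float64(4.78410453232334))
block [array([681.00310979, 159.21161032, 296.        ])] posttop [720.01823868 165.05151545 316.        ]
```

View pics/crop_t.png

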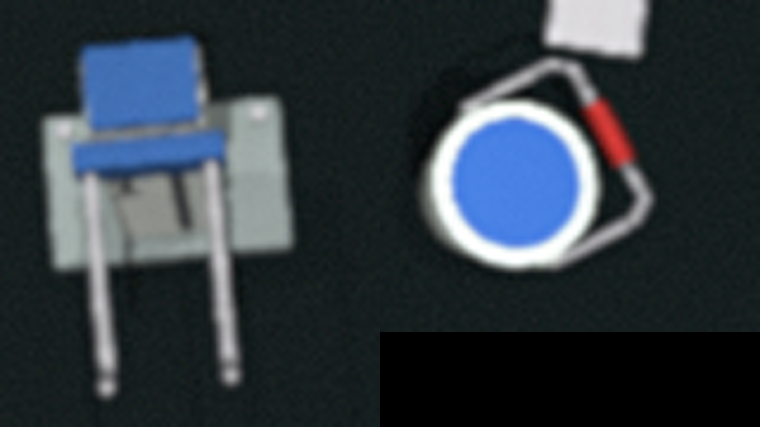

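View pics/crop_s.png

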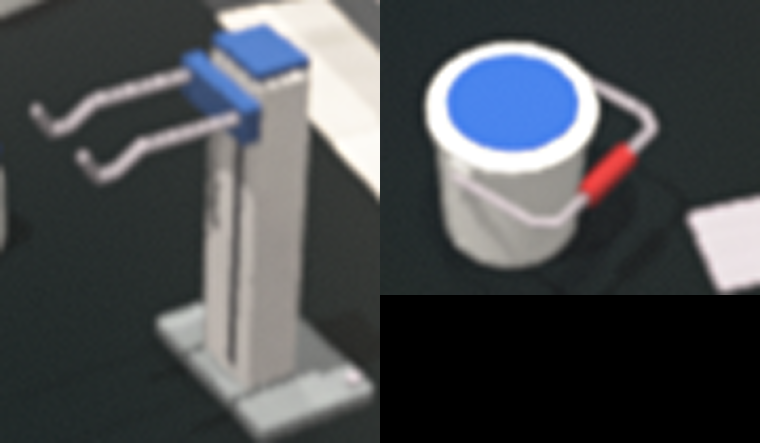

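The crops put the prong tips at about (272.5,221.7) and (298.6,219.4) in the top view, and (283.8,155.3) and (294.7,166.7) in the side view. The grip lies about 74 mm from the lid centre, close to level.

Run:
```python
from h import *
T=grab('top');S=grab('side')
a,ea=tri(T,(272.5,221),S,(284.2,156)); b,eb=tri(T,(298.6,218.7),S,(295,167.5))
print(a,ea,b,eb,'pl',plane(T,(272.5,221),291),plane(T,(298.6,218.7),291))
y=(a-b)[:2]; print('sep',np.hypot(*y)); yaw=np.arctan2(y[1],y[0])-np.pi/2
A=plane(T,(272.5,221),291);B=plane(T,(298.6,218.7),291);y2=(A-B)[:2];print('sepT',np.hypot(*y2),'yaw',np.degrees([yaw,np.arctan2(y2[1],y2[0])-np.pi/2]))
m=(A+B)/2; post=plane(T,(278.9,156.6),316); d=(post-m)[:2]; print('len(172)',np.hypot(*d),'yaw',np.degrees(np.arctan2(d[1],d[0])),m,post)
P=np.array([500.4,-299.9,95]);L=np.array([464.1,-234.5]);u=P[:2]-L;print('u',np.hypot(*u),np.degrees(np.arctan2(u[1],u[0])))
# tube axis from top blob
print([plane(T,((597/4.75)+380-.0,105/4.75+220),95)-plane(T,(625/4.75+380,160/4.75+220),95)])
```

```text
[544.69513077 177.35071782 286.686833  ] 2.282475291980548 [553.07143132 105.59396731 285.00416075] 1.8182992350571408 pl [542.94264632 177.26567587 291.        ] [551.25661475 105.65405997 291.        ]
sep 72.24398697469324
sepT 72.09261821932601 yaw [6.65811142 6.62228067]
len(172) 174.52051705738486 yaw 7.7690166250988515 [547.09963054 141.45986792 291.        ] [720.01823868 165.05151545 316.        ]
u 74.79872993574152 -60.96771603205445
[array([36.51125306, 17.25668328,  0.        ])]
```

Request:
{"op": "apply_moves", "data": {
  "targets": [
    [-0.1,-0.117,-0.005,0,0,0,0.5],
    [-0.1,-0.117,-0.005,0,0,0,1],
    [-0.1,-0.117,-0.005,0,0,0,1],
    [-0.1,-0.117,-0.005,0,0,0,1],
    [-0.1,-0.117,-0.005,0,0,0,1]
  ]
}}

```text
t: 0.92
tool_pos: [281.2, 276.8, 240.7]
orientation: [0.129, 0.992, 0.0, 0.001]
ft_force: [0.7, 0.2, -0.4]
width: 0.505
finger_force: 0.0
```

Request:
{"op": "apply_moves", "data": {
  "targets": [
    [-0.1,-0.117,-0.005,0,0,0,1],
    [-0.1,-0.117,-0.005,0,0,0,1],
    [-0.1,-0.117,-0.005,0,0,0,1],
    [-0.1,-0.117,-0.005,0,0,0,1],
    [-0.1,-0.117,-0.005,0,0,0,1]
  ]
}}

```text
t: 1.55
tool_pos: [414.7, -1.0, 250.9]
orientation: [0.129, 0.992, 0.0, 0.001]
ft_force: [0.1, 1.5, -0.1]
width: 0.005
finger_force: 0.0
```

Request:
{"op": "apply_moves", "data": {
  "targets": [
    [-0.077,-0.115,-0.003,0,0,0,1],
    [-0.077,-0.115,-0.003,0,0,0,1],
    [-0.077,-0.115,-0.003,0,0,0,1],
    [-0.077,-0.115,-0.003,0,0,0,1],
    [-0.077,-0.115,-0.003,0,0,0,1]
  ]
}}

```text
t: 2.17
tool_pos: [504.4, -262.5, 256.4]
orientation: [0.129, 0.992, 0.0, 0.0]
ft_force: [1.4, 0.2, -0.1]
width: 0.004
finger_force: 0.0
```

Request:
{"op": "apply_moves", "data": {
  "targets": [
    [-0.077,-0.115,-0.003,0,0,0,1],
    [-0.077,-0.115,-0.003,0,0,0,1],
    [-0.077,-0.115,-0.003,0,0,0,1],
    [0,0,0,0,0,1,1],
    [0,0,0,0,0,1,1]
  ]
}}

```text
t: 2.8
tool_pos: [557.9, -418.7, 258.7]
orientation: [0.21, 0.978, 0.0, -0.001]
ft_force: [-0.4, 0.3, -0.8]
width: 0.001
finger_force: 0.0
```

Request:
{"op": "apply_moves", "data": {
  "targets": [
    [0,0,0,0,0,1,1],
    [0,0,0,0,0,1,1],
    [0,0,0,0,0,1,1],
    [0,0,0,0,0,1,1],
    [0,0,0,0,0,1,1]
  ]
}}

```text
t: 3.42
tool_pos: [558.0, -417.7, 259.8]
orientation: [0.399, 0.917, 0.0, -0.0]
ft_force: [-0.2, 0.3, 0.1]
width: 0.004
finger_force: 0.0
```

Request:
{"op": "apply_moves", "data": {
  "targets": [
    [0,0,0,0,0,1,1],
    [0,0,0,0,0,1,1],
    [0,0,0,0,0,1,1],
    [0,0,0,0,0,1,1],
    [0,0,0,0,0,1,1]
  ]
}}

```text
t: 4.05
tool_pos: [558.0, -417.7, 259.7]
orientation: [0.573, 0.819, 0.0, -0.0]
ft_force: [0.2, 0.6, 0.5]
width: 0.007
finger_force: 0.0
```

Request:
{"op": "apply_moves", "data": {
  "targets": [
    [0,0,0,0,0,1,1],
    [0,0,0,0,0,1,1],
    [0,0,0,0,0,1,1],
    [0,0,0,0,0,1,1],
    [0,0,0,0,0,1,1]
  ]
}}

```text
t: 4.68
tool_pos: [558.0, -417.6, 259.7]
orientation: [0.725, 0.689, -0.0, -0.0]
ft_force: [0.0, 0.4, 0.3]
width: 0.009
finger_force: 0.0
```

Request:
{"op": "apply_moves", "data": {
  "targets": [
    [0,0,0,0,0,1,1],
    [0,0,0,0,0,1,1],
    [0,0,0,0,0,1,1],
    [0,0,0,0,0,1,1],
    [0,0,0,0,0,1,1]
  ]
}}

```text
t: 5.3
tool_pos: [558.0, -417.7, 259.8]
orientation: [0.847, 0.531, -0.0, -0.0]
ft_force: [0.2, 0.3, 0.3]
width: 0.003
finger_force: 0.0
```

Request:
{"op": "apply_moves", "data": {
  "targets": [
    [0,0,0,0,0,1,1],
    [0,0,0,0,0,1,1],
    [0,0,0,0,0,1,1],
    [0,0,0,0,0,1,1],
    [0,0,0,0,0,1,1]
  ]
}}

```text
t: 5.92
tool_pos: [558.0, -417.7, 259.7]
orientation: [0.936, 0.352, -0.0, -0.0]
ft_force: [0.7, -0.1, 0.1]
width: 0.005
finger_force: 0.0
```

Request:
{"op": "apply_moves", "data": {
  "targets": [
    [0,0,0,0,0,1,1],
    [0,0,0,0,0,1,1],
    [0,0,0,0,0,0.9,1],
    [0,0,0,1,0,0,1],
    [0,0,0,1,0,0,1]
  ]
}}

```text
t: 6.55
tool_pos: [558.1, -417.4, 260.4]
orientation: [0.967, 0.242, -0.02, -0.079]
ft_force: [0.7, 0.1, -0.4]
width: 0.005
finger_force: 0.0
```

Request:
{"op": "apply_moves", "data": {
  "targets": [
    [0,0,0,1,0,0,1],
    [0,0,0,1,0,0,1],
    [0,0,0,1,0,0,1],
    [0,0,0,1,0,0,1],
    [0,0,0,1,0,0,1]
  ]
}}

```text
t: 7.18
tool_pos: [558.1, -417.9, 259.8]
orientation: [0.932, 0.233, -0.067, -0.269]
ft_force: [-0.4, -0.2, -0.1]
width: 0.005
finger_force: 0.0
```

Request:
{"op": "apply_moves", "data": {
  "targets": [
    [0,0,0,1,0,0,1],
    [0,0,0,1,0,0,1],
    [0,0,0,1,0,0,1],
    [0,0,0,1,0,0,1],
    [0,0,0,0,0,0,1]
  ]
}}

```text
t: 7.8
tool_pos: [557.9, -418.1, 255.5]
orientation: [0.877, 0.219, -0.104, -0.415]
ft_force: [0.1, 0.6, -1.0]
width: 0.007
finger_force: 0.0
```

```bash
cat > g.py <<'E'
from h import *
def go(target,N=1):  # tool-frame shift to world TCP target
    s=r.state(); M=R.from_quat(s['orientation']).as_matrix(); v=M.T@(np.array(target)-s['tool_pos'])
    print('pos',s['tool_pos'].round(1),'shift mm',v.round(1),'frac',(v/400).round(4)); return v
E
python3 - <<'E'
from g import *
s=r.state();M=R.from_quat(s['orientation']).as_matrix();print(s['t'],s['tool_pos'],M.round(3))
f=grab('wrist','w1.png'); print(blobs(f,(0,120,60),(8,255,255)))
S=grab('side');T=grab('top')
for n,c in((T,'T'),(S,'S')): print(c,[b[:2] for b in blobs(n,(0,120,60),(8,255,255))])
E
```

```text
7.8 [ 557.86804312 -418.12356075  255.52460573] [[ 0.882  0.297 -0.365]
 [ 0.47  -0.56   0.682]
 [-0.001 -0.774 -0.634]]
[([350, 160, 13, 44, 518], [356.3, 181.4], ((356.0, 181.5), (43.0, 12.0), 90.0))]
T [([423, 241, 6, 6, 23], [425.6, 243.4])]
S [([328, 304, 13, 15, 102], [333.8, 310.8])]
```

Run:
```python
from g import *
W=grab('wrist');S=grab('side')
w=blobs(W,(0,120,60),(8,255,255))[0];s=blobs(S,(0,120,60),(8,255,255))[0]
P,e=tri(W,w[1],S,s[1]); print(w[:2],s[:2],P,e)
x,y,ww,hh=w[0][:4]; c=w[1][0]
a=plane(W,(c,y),P[2]);b=plane(W,(c,y+hh),P[2]);print('axis',a,b,a-b,np.linalg.norm(a-b))
print(r.state()['tool_pos'])
```

```text
([353, 160, 13, 43, 506], [358.8, 181.4]) ([328, 304, 13, 15, 101], [333.8, 310.8]) [ 500.36100517 -303.32220361   99.22866674] 2.175878600478
axis [ 518.39172776 -291.03009624   99.22866674] [ 480.59644545 -313.3847687    99.22866674] [37.79528231 22.35467246  0.        ] 43.91144207610208
[ 558.29285186 -417.57221968  261.96334824]
```

View pics/w1.png

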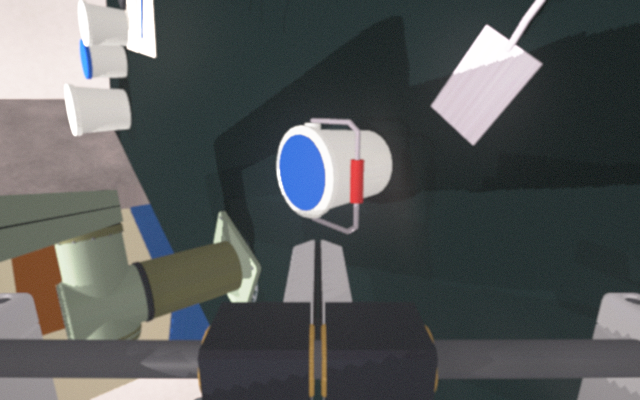

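Wrist view: the red grip is at (356,181), vertical in the image and so parallel to tool x. The closed fingertips are at (318,240) with free space below and outside the grip. The spatula blade, at (487,85), is well clear.

Run:
```python
from g import *
s=r.state();M=R.from_quat(s['orientation']).as_matrix();P=np.array([500.4,-302,97])
for z in(74,14): print((P-M@[0,-34,z]).round(1)); go(P-M@[0,-34,z])
```

```text
[ 537.5 -371.3  118.2]
pos [ 558.3 -417.6  262. ] shift mm [  3.4  78.2 130.8] frac [0.0084 0.1954 0.3271]
[ 515.7 -330.7   79.8]
pos [ 558.3 -417.6  262. ] shift mm [  3.4  78.2 190.8] frac [0.0084 0.1954 0.4771]
```

Request:
{"op": "apply_moves", "data": {
  "targets": [
    [0.002,0.049,0.08,0,0,0,1],
    [0.002,0.049,0.08,0,0,0,1],
    [0.002,0.049,0.08,0,0,0,1],
    [0.002,0.049,0.08,0,0,0,1],
    [0,0,0,0,0,0,1]
  ]
}}

```text
t: 8.68
tool_pos: [536.8, -371.2, 116.5]
orientation: [0.877, 0.22, -0.105, -0.415]
ft_force: [0.8, -0.2, 0.3]
width: 0.002
finger_force: 0.0
```

Request:
{"op": "apply_moves", "data": {
  "targets": [
    [0,0,0.03,0,0,0,1],
    [0,0,0.03,0,0,0,1],
    [0,0,0.03,0,0,0,1],
    [0,0,0.03,0,0,0,1],
    [0,0,0,0,0,0,1]
  ]
}}

```text
t: 9.3
tool_pos: [521.2, -341.2, 89.7]
orientation: [0.878, 0.22, -0.103, -0.412]
ft_force: [0.3, -0.1, 0.3]
width: 0.004
finger_force: 0.0
```

Run:
```python
from g import *
s=r.state();M=R.from_quat(s['orientation']).as_matrix();P=np.array([500.4,-302,97])
print(s['t'],s['tool_pos'],s['ft_force'],'grip in tool',M.T@(P-s['tool_pos']))
W=grab('wrist','w2.png');w=blobs(W,(0,120,60),(8,255,255));S=grab('side');sd=blobs(S,(0,120,60),(8,255,255))
print(w,sd); 
if w and sd:
    Q,e=tri(W,w[0][1],S,sd[0][1]);print(Q,e,M.T@(Q-s['tool_pos']))
```

```text
9.3 [ 521.21951243 -341.21796757   89.7331125 ] [ 0.3171056  -0.10717007  0.27850583] grip in tool [  0.14703998 -33.97390508  29.49679449]
[([242, 212, 28, 79, 1850], [255.3, 251.6], ((255.59454345703125, 250.95790100097656), (78.59574127197266, 25.48116111755371), 87.79740142822266))] [([328, 304, 13, 15, 101], [333.9, 310.7], ((333.5000305175781, 311.0000305175781), (6.363960266113281, 14.849242210388184), 45.0))]
[ 501.43588235 -302.60806735   97.32851759] 0.6641676384483721 [  0.77392135 -33.57093932  28.49911704]
```

View pics/w2.png

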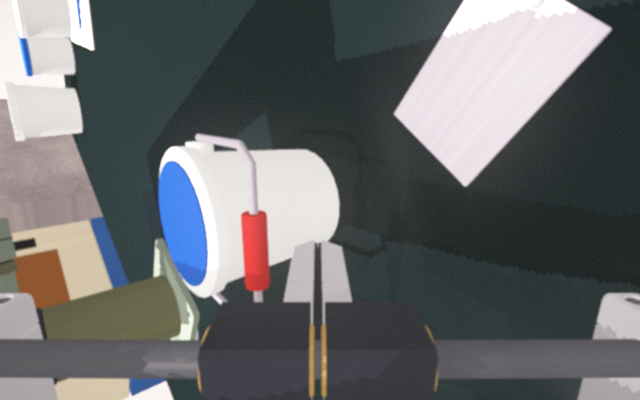

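The wrist view shows the grip at (256,251), beside the fingertips, which end at (318,242) outside and below it with a gap. The next moves slide under the grip and swing it up along the arc.

Request:
{"op": "apply_moves", "data": {
  "targets": [
    [0,0,0.0125,0,0,0,1],
    [0,0,0.0125,0,0,0,1],
    [0,0,0.0125,0,0,0,1],
    [0,-0.016,0,0,0,0,1],
    [0,-0.016,0,0,0,0,1]
  ]
}}

```text
t: 10.02
tool_pos: [511.1, -323.0, 88.2]
orientation: [0.878, 0.22, -0.104, -0.413]
ft_force: [-0.1, -0.1, 0.3]
width: 0.004
finger_force: 0.0
```

Request:
{"op": "apply_moves", "data": {
  "targets": [
    [0,-0.0104,-0.0054,0,0,0,1],
    [0,-0.0104,-0.0054,0,0,0,1],
    [0,-0.0104,-0.0054,0,0,0,1],
    [0,-0.0104,-0.0054,0,0,0,1],
    [0,-0.0104,-0.0054,0,0,0,1]
  ]
}}

```text
t: 10.65
tool_pos: [509.0, -319.2, 111.1]
orientation: [0.878, 0.22, -0.103, -0.413]
ft_force: [1.8, -2.0, 2.0]
width: 0.007
finger_force: 1.4
```

```bash
cat > look.py <<'E'
from g import *
s=r.state();M=R.from_quat(s['orientation']).as_matrix()
W=grab('wrist');S=grab('side');T=grab('top')
print(s['t'],s['tool_pos'].round(1),s['ft_force'].round(2))
B=[max(b,key=lambda i:i[0][4]) if b else None for b in(blobs(f,(0,120,60),(8,255,255)) for f in(W,S,T))]
print([b and b[:2] for b in B])
for i,j,f,g in((0,1,W,S),(1,2,S,T)):
    if B[i] and B[j]:
        Q,e=tri(f,B[i][1],g,B[j][1]);d=Q-[464.6,-235.9,92];print(Q.round(1),round(e,1),'tool',(M.T@(Q-s['tool_pos'])).round(1),'phi',np.degrees(np.arctan2(d[2],d[:2]@[.47,-.883])).round(1))
print('lid',[b[1] for b in blobs(T,(95,110,50),(130,255,255),200)],[b[1] for b in blobs(S,(95,110,50),(130,255,255),200)])
E
python3 look.py
```

```text
10.65 [ 509.  -319.2  111.1] [ 1.78 -1.97  1.98]
[([271, 218, 26, 85, 1474], [281.8, 254.0]), ([327, 299, 13, 15, 77], [332.8, 305.1]), ([423, 241, 11, 14, 67], [427.7, 247.5])]
[ 500.6 -295.6  113.3] 2.1 tool [  3.8 -17.4  17.7] phi 17.0
[ 499.8 -295.3  111.5] 2.5 tool [  3.1 -16.5  19.4] phi 15.8
lid [[278.9, 156.6], [280.8, 172.1], [195.2, 221.1], [404.0, 253.5], [8.2, 376.2]] [[181.8, 8.9], [181.8, 42.6], [116.2, 118.6], [5.1, 335.3], [310.5, 293.6]]
```

Request:
{"op": "apply_moves", "data": {
  "targets": [
    [0,0,0,0,0,0,1],
    [0,0,0,0,0,0,1]
  ]
}}

```text
t: 11.05
tool_pos: [508.9, -318.9, 110.5]
orientation: [0.878, 0.22, -0.104, -0.413]
ft_force: [0.6, -2.6, 1.2]
width: 0.007
finger_force: 1.7
```

```bash
python3 look.py; python3 -c "
from h import *
s=r.state();print(s['finger_force'],s['width'],s['ft_torque'])"
```

```text
11.05 [ 508.9 -318.9  110.5] [ 0.6  -2.61  1.22]
[([271, 218, 26, 85, 1479], [281.6, 254.2]), ([327, 299, 13, 15, 78], [332.4, 305.3]), ([423, 241, 11, 14, 69], [427.7, 247.7])]
[ 499.8 -295.   112.3] 2.2 tool [  3.3 -17.6  18.4] phi 16.5
[ 498.9 -295.3  111.1] 2.0 tool [  2.4 -16.7  19.3] phi 15.6
lid [[278.9, 156.6], [280.8, 172.1], [195.2, 221.0], [403.9, 253.6], [8.2, 376.2]] [[181.8, 8.9], [181.5, 42.6], [116.3, 118.6], [5.1, 335.4], [310.1, 293.5]]
1.610538326203823 0.007913891112882111 [-6.11978280e-01 -1.51332721e-01 -4.15892568e-04]
```

Run:
```python
from h import *
W=grab('wrist')['pixels'][150:330,170:430,::-1]; S=grab('side')['pixels'][270:345,270:370,::-1]
a=cv2.resize(W,(780,540),interpolation=cv2.INTER_CUBIC);b=cv2.resize(S,(300,225),interpolation=cv2.INTER_CUBIC);a[:225,480:]=b
cv2.imwrite('pics/w3.png',a)
```

```text
(no output)
```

View pics/w3.png

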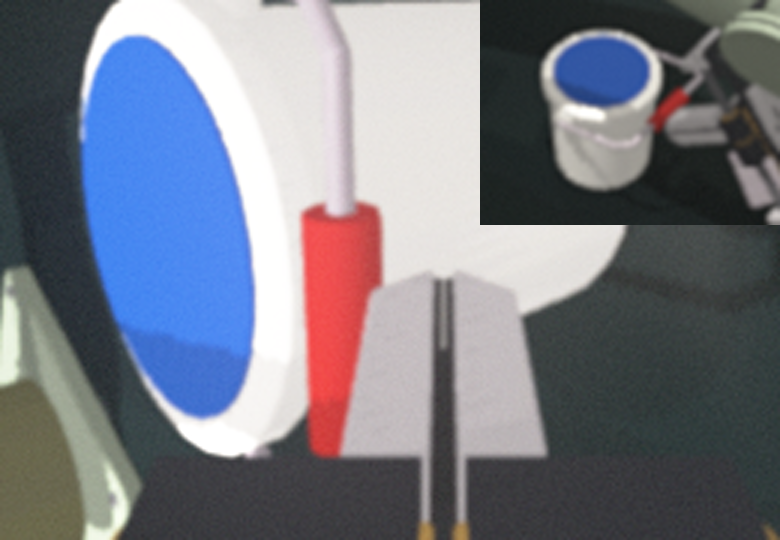

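The crop shows the tube lying against the left finger's side face at (340,330), as intended. The reading still has an axial component of about 2.8 N, so I'll back off 4 mm along the tool axis and see whether it changes.

Request:
{"op": "apply_moves", "data": {
  "targets": [
    [0,0,-0.01,0,0,0,1],
    [0,0,0,0,0,0,1],
    [0,0,0,0,0,0,1]
  ]
}}

```text
t: 11.68
tool_pos: [510.2, -321.1, 113.1]
orientation: [0.877, 0.22, -0.104, -0.414]
ft_force: [-0.3, -0.5, 0.2]
width: 0.002
finger_force: 0.0
```

```bash
python3 look.py; python3 -c "
from h import *
s=r.state();print(s['finger_force'],s['width'],s['ft_torque'])"
```

```text
11.675 [ 510.2 -321.1  113.1] [-0.26 -0.54  0.19]
[([272, 217, 25, 85, 1422], [282.4, 252.5]), ([327, 299, 14, 15, 86], [332.9, 305.3]), ([424, 241, 10, 14, 65], [428.1, 247.4])]
[ 500.6 -296.2  113.4] 2.5 tool [  3.4 -17.2  20.2] phi 17.0
[ 499.8 -296.4  111.9] 2.0 tool [  2.6 -16.1  21.4] phi 15.9
lid [[279.0, 156.6], [280.9, 172.1], [195.2, 221.0], [404.6, 253.1], [8.2, 376.2]] [[181.9, 8.9], [181.6, 42.7], [116.2, 118.6], [5.1, 335.2], [310.8, 294.0]]
0.0 0.0030283039702110525 [-0.32173147 -0.03058902 -0.03736648]
```

Backing off removed the axial force and the pail stayed put, so the tube had been sitting on the chamfered fingertip. I'll slide further under it and try again.

Request:
{"op": "apply_moves", "data": {
  "targets": [
    [0,0.016,0,0,0,0,1],
    [0,0,0.016,0,0,0,1],
    [0,0,0.016,0,0,0,1],
    [0,-0.008,0,0,0,0,1],
    [0,-0.008,0,0,0,0,1]
  ]
}}

```text
t: 12.45
tool_pos: [505.7, -312.9, 105.3]
orientation: [0.878, 0.22, -0.103, -0.413]
ft_force: [-0.2, -1.0, 0.8]
width: 0.003
finger_force: 0.3
```

Request:
{"op": "apply_moves", "data": {
  "targets": [
    [0,-0.0095,-0.0023,0,0,0,1],
    [0,-0.0095,-0.0023,0,0,0,1],
    [0,-0.0095,-0.0023,0,0,0,1],
    [0,-0.0095,-0.0023,0,0,0,1],
    [0,0,0,0,0,0,1]
  ]
}}

```text
t: 13.08
tool_pos: [502.5, -306.8, 119.6]
orientation: [0.878, 0.22, -0.103, -0.413]
ft_force: [0.2, 0.1, 0.1]
width: -0.001
finger_force: 0.0
```

```bash
python3 look.py
```

```text
13.075 [ 502.5 -306.8  119.6] [0.16 0.15 0.1 ]
[([263, 226, 28, 77, 1759], [275.8, 262.2]), ([326, 293, 13, 14, 66], [331.9, 299.2]), ([423, 241, 11, 15, 64], [427.4, 248.1])]
[ 499.7 -290.5  131.3] 2.1 tool [  5.2 -19.    4.7] phi 31.3
[ 497.3 -290.2  129.7] 5.2 tool [  3.3 -18.6   6.8] phi 30.7
lid [[279.0, 156.6], [280.9, 172.1], [195.2, 221.1], [406.2, 253.3], [8.2, 376.2]] [[181.9, 8.9], [181.6, 42.6], [116.3, 118.6], [5.1, 335.2], [310.9, 293.9]]
```

The bail is now at about 31° with no force and the pail unmoved, so I continue the arc.

Request:
{"op": "apply_moves", "data": {
  "targets": [
    [0,-0.0095,-0.0015,0,0,0,1],
    [0,-0.0098,0.0002,0,0,0,1],
    [0,-0.0098,0.0002,0,0,0,1],
    [0,-0.0098,0.0002,0,0,0,1],
    [0,-0.0098,0.0002,0,0,0,1]
  ]
}}

```text
t: 13.85
tool_pos: [496.7, -296.0, 134.7]
orientation: [0.878, 0.22, -0.103, -0.413]
ft_force: [0.2, -0.5, 0.3]
width: 0.007
finger_force: 0.2
```

Request:
{"op": "apply_moves", "data": {
  "targets": [
    [0,-0.0098,0.0002,0,0,0,1],
    [0,-0.0094,0.0027,0,0,0,1],
    [0,-0.0094,0.0027,0,0,0,1],
    [0,-0.0094,0.0027,0,0,0,1],
    [0,-0.0094,0.0027,0,0,0,1]
  ]
}}

```text
t: 14.48
tool_pos: [489.3, -282.3, 146.3]
orientation: [0.878, 0.22, -0.104, -0.413]
ft_force: [0.2, 0.3, -0.3]
width: 0.008
finger_force: 0.1
```

Request:
{"op": "apply_moves", "data": {
  "targets": [
    [0,-0.0094,0.0027,0,0,0,1],
    [0,-0.0084,0.0051,0,0,0,1],
    [0,-0.0084,0.0051,0,0,0,1],
    [0,-0.0084,0.0051,0,0,0,1],
    [0,-0.0084,0.0051,0,0,0,1]
  ]
}}

```text
t: 15.1
tool_pos: [480.8, -266.3, 153.6]
orientation: [0.878, 0.22, -0.104, -0.413]
ft_force: [-0.7, 0.0, 0.1]
width: 0.004
finger_force: 0.1
```

Request:
{"op": "apply_moves", "data": {
  "targets": [
    [0,-0.0084,0.0051,0,0,0,1],
    [0,-0.0068,0.0071,0,0,0,1],
    [0,-0.0068,0.0071,0,0,0,1],
    [0,-0.0068,0.0071,0,0,0,1],
    [0,0,0,0,0,0,1]
  ]
}}

```text
t: 15.72
tool_pos: [473.5, -252.6, 155.7]
orientation: [0.878, 0.22, -0.104, -0.413]
ft_force: [-0.2, -0.1, 0.1]
width: 0.001
finger_force: 0.0
```

```bash
python3 look.py
```

```text
15.725 [ 473.5 -252.6  155.7] [-0.19 -0.15  0.14]
[([261, 227, 31, 76, 1924], [275.1, 262.8]), ([308, 273, 13, 13, 85], [313.4, 278.6]), ([410, 250, 8, 13, 50], [413.4, 256.0])]
[ 470.1 -236.2  167.5] 2.3 tool [  4.8 -19.3   4.9] phi 87.8
[ 468.  -237.7  167.8] 3.2 tool [  2.2 -19.3   4.4] phi 87.6
lid [[279.0, 156.6], [280.8, 172.1], [195.2, 221.1], [404.8, 259.9], [8.2, 376.2]] [[181.8, 8.7], [181.9, 43.2], [116.3, 118.6], [5.1, 335.2], [311.6, 297.3]]
```

Request:
{"op": "apply_moves", "data": {
  "targets": [
    [0,-0.0032,0.0039,0,0,0,1],
    [0,0,0,0,0,0,1],
    [0,0.01,-0.012,0,0,0,1],
    [0,0.01,-0.012,0,0,0,1],
    [0,0,-0.08,0,0,0,1]
  ]
}}

```text
t: 16.5
tool_pos: [489.5, -283.0, 174.7]
orientation: [0.877, 0.219, -0.105, -0.415]
ft_force: [-0.2, -0.9, 0.3]
width: 0.005
finger_force: 0.0
```

Request:
{"op": "apply_moves", "data": {
  "targets": [
    [0,0,-0.12,0,0,0,1],
    [0,0,-0.12,0,0,0,1],
    [0,0,0,-1,0,0,1],
    [0,0,0,-1,0,0,1],
    [0,0,0,-1,0,0,1]
  ]
}}

```text
t: 17.12
tool_pos: [525.3, -349.9, 236.9]
orientation: [0.921, 0.231, -0.076, -0.304]
ft_force: [-0.7, -0.1, 0.0]
width: 0.007
finger_force: 0.0
```

Request:
{"op": "apply_moves", "data": {
  "targets": [
    [0,0,0,-1,0,0,1],
    [0,0,0,-1,0,0,1],
    [0,0,0,-1,0,0,1],
    [0,0,0,-1,0,0,1],
    [0,0,0,-1,0,0,0.4]
  ]
}}

```text
t: 17.75
tool_pos: [525.2, -349.6, 237.5]
orientation: [0.963, 0.241, -0.029, -0.115]
ft_force: [0.3, -0.2, 0.1]
width: 0.076
finger_force: 0.0
```

Request:
{"op": "apply_moves", "data": {
  "targets": [
    [0,0,0,-1,0,0,0.4],
    [0,0,0,-1,0,0,0.4],
    [0,0,0,-1,0,0,0.4],
    [0,0,0,0,0,0,0.4]
  ]
}}

```text
t: 18.25
tool_pos: [524.9, -348.3, 237.8]
orientation: [0.97, 0.243, 0.0, -0.0]
ft_force: [0.2, -1.3, 0.6]
width: 0.5
finger_force: 0.0
```

```bash
python3 look.py
python3 - <<'E'
from g import *
s=r.state();print(R.from_quat(s['orientation']).as_matrix().round(3),s['width'])
E
```

```text
18.25 [ 524.9 -348.3  237.8] [ 0.24 -1.31  0.6 ]
[([111, 196, 29, 69, 1400], [125.2, 230.1]), ([306, 273, 14, 13, 83], [312.4, 278.7]), ([409, 250, 9, 13, 40], [413.2, 256.4])]
[ 465.6 -238.5  170.9] 2.6 tool [  -0.4 -124.7   67. ] phi 88.0
[ 466.2 -236.9  167.6] 2.0 tool [   0.9 -125.8   70.3] phi 88.7
lid [[279.0, 156.6], [280.9, 172.1], [195.2, 221.1], [404.7, 259.9], [8.2, 376.2]] [[181.9, 9.1], [116.4, 118.6], [5.1, 335.2], [312.7, 294.9]]
[[ 0.882  0.471 -0.   ]
 [ 0.471 -0.882  0.001]
 [ 0.    -0.001 -1.   ]] 0.5959341835066241
```

Request:
{"op": "apply_moves", "data": {
  "targets": [
    [0,-0.1,0,0,0,0,0.4],
    [0,-0.1,0,0,0,0,0.4],
    [0,-0.1,0,0,0,0,0.4],
    [0,-0.013,0,0,0,0,0.4],
    [0,0,0,0,0,0,0.4]
  ]
}}

```text
t: 19.02
tool_pos: [466.7, -239.6, 237.5]
orientation: [0.97, 0.243, 0.0, 0.0]
ft_force: [-0.4, -0.6, -0.7]
width: 0.602
finger_force: 0.0
```

```bash
python3 look.py
python3 - <<'E'
from g import *
W=grab('wrist','w4.png');w=blobs(W,(0,120,60),(8,255,255));print(w)
s=r.state();M=R.from_quat(s['orientation']).as_matrix()
for b in w:
  for q in (b[1],):
    print(M.T@(plane(W,q,173)-s['tool_pos']))
# red end pixels
x,y,ww,hh=w[0][0][:4]
for q in((x+ww/2,y),(x+ww/2,y+hh)): print('end',M.T@(plane(W,q,167)-s['tool_pos']))
print(proj(W,[s['tool_pos']+M@np.array([0,d,25]) for d in(-28,0,28)]))
E
```

```text
19.025 [ 466.7 -239.6  237.5] [-0.36 -0.61 -0.66]
[([302, 198, 20, 65, 1155], [311.6, 229.6]), ([306, 273, 14, 13, 87], [312.8, 278.3]), None]
[ 466.  -236.7  170.1] 4.7 tool [ 0.7 -2.9 67.4] phi 89.0
lid [[279.0, 156.6], [280.8, 172.1], [195.2, 221.1], [8.2, 376.2]] [[182.3, 9.6], [183.6, 42.2], [5.1, 335.3], [312.8, 294.9]]
[([302, 198, 19, 65, 1180], [311.0, 229.3], ((311.0, 230.0), (64.0, 18.0), 90.0))]
[ 0.91356133 -5.08654479 64.16756285]
end [20.05012148 -4.77365827 70.16799492]
end [-25.33937888  -4.97808185  70.16710903]
[[267.05422992 255.37852515]
 [319.26534621 255.38302564]
 [371.47301352 255.36469388]]
```

View pics/w4.png

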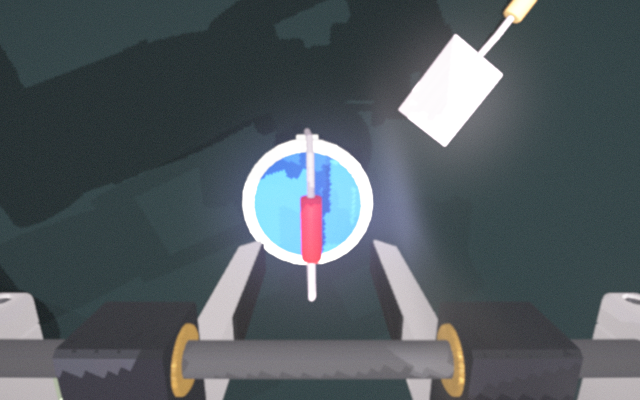

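The wrist view shows the upright grip at (311,230) between the open fingers, which reach to about (255,245) and (385,245) and are centred at 319. I shift 4 mm, descend and close.

Request:
{"op": "apply_moves", "data": {
  "targets": [
    [0,-0.01,0.03,0,0,0,0.4],
    [0,0,0.04,0,0,0,0.4],
    [0,0,0.04,0,0,0,0.4],
    [0,0,0.035,0,0,0,0.4],
    [0,0,0.014,0,0,0,0.4]
  ]
}}

```text
t: 19.85
tool_pos: [463.4, -234.7, 171.9]
orientation: [0.97, 0.243, -0.001, -0.001]
ft_force: [-0.1, -1.2, -0.6]
width: 0.602
finger_force: 0.0
```

Request:
{"op": "apply_moves", "data": {
  "targets": [
    [0,0,0,0,0,0,0.4],
    [0,0,0,0,0,0,0.4]
  ]
}}

```text
t: 20.1
tool_pos: [464.6, -235.5, 174.2]
orientation: [0.97, 0.243, 0.0, 0.001]
ft_force: [-0.7, 0.1, 0.1]
width: 0.599
finger_force: 0.0
```

```bash
cat > ft.py <<'E'
from g import *
F=[];
for i in range(6): grab('top'); s=r.state(); F.append(np.r_[s['ft_force'],s['ft_torque']])
print(s['t'],s['tool_pos'].round(1),'w',round(s['width'],3),'ff',round(s['finger_force'],2)); print(np.mean(F,0).round(2),np.std(F,0)[:3].round(2))
E
python3 ft.py
```

```text
20.4 [ 464.3 -235.3  174. ] w 0.598 ff 0.0
[ 0.29 -0.03  0.03 -0.04  0.14  0.  ] [0.43 0.42 0.36]
```

Request:
{"op": "apply_moves", "data": {
  "targets": [
    [0,0,0,0,0,0,0.7],
    [0,0,0,0,0,0,0.8],
    [0,0,0,0,0,0,0.9],
    [0,0,0,0,0,0,1],
    [0,0,0,0,0,0,1]
  ]
}}

```text
t: 21.02
tool_pos: [464.2, -235.2, 173.6]
orientation: [0.97, 0.243, -0.0, 0.0]
ft_force: [-0.1, 0.4, 0.5]
width: 0.14
finger_force: 30.0
```

```bash
python3 ft.py; python3 look.py
```

```text
21.325 [ 464.2 -235.2  173.6] w 0.142 ff 30.0
[ 0.31 -0.1  -0.16 -0.1   0.11  0.04] [0.16 0.36 0.31]
21.325 [ 464.2 -235.2  173.6] [ 0.52  0.15 -0.23]
[([303, 228, 30, 91, 2455], [317.3, 274.0]), ([306, 277, 6, 9, 31], [309.2, 281.2]), None]
[ 458.9 -236.3  160.6] 0.7 tool [-5.1 -1.6 13. ] phi 91.9
lid [[279.0, 156.6], [280.9, 172.1], [195.1, 221.1], [8.2, 376.2]] [[183.3, 31.3], [5.1, 335.3], [312.5, 295.5]]
```

Gripped: the opening is 13.4 mm on the 14 mm tube. Lifting.

Request:
{"op": "apply_moves", "data": {
  "targets": [
    [0,0,-0.01,0,0,0,1],
    [0,0,-0.02,0,0,0,1],
    [0,0,-0.04,0,0,0,1],
    [0,0,-0.05,0,0,0,1],
    [0,0,-0.06,0,0,0,1]
  ]
}}

```text
t: 22.1
tool_pos: [463.9, -235.0, 246.6]
orientation: [0.97, 0.243, -0.0, -0.0]
ft_force: [-0.1, -0.1, -8.1]
width: 0.141
finger_force: 30.0
```

Request:
{"op": "apply_moves", "data": {
  "targets": [
    [0,0,-0.06,0,0,0,1],
    [0,0,-0.05,0,0,0,1],
    [0,0,-0.03,0,0,0,1],
    [0,0,-0.02,0,0,0,1],
    [0,0,-0.01,0,0,0,1]
  ]
}}

```text
t: 22.72
tool_pos: [464.0, -235.1, 313.6]
orientation: [0.97, 0.243, -0.0, -0.0]
ft_force: [0.5, 0.9, -7.3]
width: 0.141
finger_force: 30.0
```

Request:
{"op": "apply_moves", "data": {
  "targets": [
    [0,0,0,0,0,-0.3,1],
    [0,0,0,0,0,-0.6,1],
    [0,0,0,0,0,-1,1],
    [0,0,0,0,0,-1,1],
    [0,0,0,0,0,-1,1]
  ]
}}

```text
t: 23.35
tool_pos: [463.8, -234.9, 312.5]
orientation: [0.92, 0.392, -0.001, -0.001]
ft_force: [0.2, 1.0, -7.4]
width: 0.14
finger_force: 30.0
```

Request:
{"op": "apply_moves", "data": {
  "targets": [
    [0,0,0,0,0,-1,1],
    [0,0,0,0,0,-1,1],
    [0,0,0,0,0,-1,1],
    [0,0,0,0,0,-1,1],
    [0,0,0,0,0,-1,1]
  ]
}}

```text
t: 23.98
tool_pos: [463.8, -234.9, 312.5]
orientation: [0.824, 0.567, -0.0, -0.001]
ft_force: [-0.3, 0.9, -6.9]
width: 0.138
finger_force: 30.0
```

Request:
{"op": "apply_moves", "data": {
  "targets": [
    [0,0,0,0,0,-1,1],
    [0,0,0,0,0,-1,1],
    [0,0,0,0,0,-1,1],
    [0,0,0,0,0,-1,1],
    [0,0,0,0,0,-1,1]
  ]
}}

```text
t: 24.6
tool_pos: [463.8, -234.9, 312.5]
orientation: [0.694, 0.72, -0.0, -0.001]
ft_force: [1.2, 0.1, -8.6]
width: 0.14
finger_force: 30.0
```

Request:
{"op": "apply_moves", "data": {
  "targets": [
    [0,0,0,0,0,-0.6,1],
    [0,0,0,0,0,-0.3,1],
    [0,0,0,0,0,0,1]
  ]
}}

```text
t: 24.98
tool_pos: [464.0, -235.1, 313.1]
orientation: [0.669, 0.743, -0.0, -0.0]
ft_force: [-1.0, 0.3, -7.1]
width: 0.14
finger_force: 30.0
```

```bash
python3 ft.py
python3 - <<'E'
from g import *
s=r.state();M=R.from_quat(s['orientation']).as_matrix();print(M.round(3),np.degrees(np.arctan2(M[1,1],M[0,1])));go([465,132,314])
W=grab('wrist');print([b[:2] for b in blobs(W,(0,120,60),(8,255,255))])
S=grab('side');print([b[:2] for b in blobs(S,(0,120,60),(8,255,255))],[b[:2] for b in blobs(S,(95,110,50),(130,255,255),100)])
E
```

```text
25.275 [ 464.2 -235.2  313.6] w 0.14 ff 29.99
[-0.36 -0.04 -7.8  -0.09  0.06 -0.  ] [0.5  0.3  0.48]
[[-0.104  0.995  0.   ]
 [ 0.995  0.104 -0.   ]
 [-0.     0.    -1.   ]] 5.9507272074143405
pos [ 464.2 -235.2  313.6] shift mm [365.1  38.9  -0.4] frac [ 0.9129  0.0972 -0.001 ]
[([303, 227, 30, 92, 2445], [317.4, 273.2])]
[([313, 235, 6, 11, 36], [314.7, 240.4])] [([171, 3, 23, 18, 231], [182.0, 9.3]), ([173, 28, 23, 28, 465], [183.6, 42.4]), ([331, 137, 16, 11, 117], [337.8, 142.2]), ([257, 160, 18, 12, 174], [265.6, 165.1]), ([295, 246, 28, 22, 480], [309.2, 257.1]), ([0, 268, 14, 132, 1382], [5.1, 335.2])]
```

Weight is about 7.7 N, so I expect about 75 mm of pull. Carrying it round to the front of the hook.

Request:
{"op": "apply_moves", "data": {
  "targets": [
    [0.02,0,0,0,0,-0.22,1],
    [0.04,0,0,0,0,0,1],
    [0.06,0.005,0,0,0,0,1],
    [0.07,0.01,0,0,0,0,1],
    [0.07,0.01,0,0,0,0,1]
  ]
}}

```text
t: 26.0
tool_pos: [461.2, -128.7, 313.7]
orientation: [0.663, 0.749, 0.0, -0.0]
ft_force: [0.1, 0.7, -7.1]
width: 0.139
finger_force: 30.0
```

Request:
{"op": "apply_moves", "data": {
  "targets": [
    [0.07,0.01,0,0,0,0,1],
    [0.07,0.01,0,0,0,0,1],
    [0.07,0.01,0,0,0,0,1],
    [0.07,0.01,0,0,0,0,1],
    [0.07,0.01,0,0,0,0,1]
  ]
}}

```text
t: 26.62
tool_pos: [463.7, 12.7, 313.8]
orientation: [0.663, 0.749, 0.0, -0.0]
ft_force: [0.3, -0.4, -6.9]
width: 0.135
finger_force: 30.0
```

Request:
{"op": "apply_moves", "data": {
  "targets": [
    [0.07,0.005,0,0,0,0,1],
    [0.07,0,0,0,0,0,1],
    [0.06,0,0,0,0,0,1],
    [0.05,0,0,0,0,0,1],
    [0.03,0,0,0,0,0,1]
  ]
}}

```text
t: 27.25
tool_pos: [451.9, 123.8, 313.7]
orientation: [0.662, 0.749, 0.0, -0.0]
ft_force: [0.3, 0.9, -7.8]
width: 0.137
finger_force: 30.0
```

Request:
{"op": "apply_moves", "data": {
  "targets": [
    [0.02,0,0,0,0,0,1],
    [0,0,0,0,0,0,1],
    [0,0,0,0,0,0,1]
  ]
}}

```text
t: 27.62
tool_pos: [452.0, 129.4, 313.5]
orientation: [0.663, 0.749, -0.0, 0.0]
ft_force: [0.8, -0.6, -8.5]
width: 0.138
finger_force: 30.0
```

```bash
python3 ft.py
python3 - <<'E'
from g import *
s=r.state();M=R.from_quat(s['orientation']).as_matrix();print(np.degrees(np.arctan2(M[1,1],M[0,1])))
W=grab('wrist');S=grab('side');T=grab('top')
w=W['pixels'][...,::-1];a=cv2.resize(np.ascontiguousarray(w[0:400,100:540]),(440,400));b=cv2.resize(np.ascontiguousarray(S['pixels'][110:260,230:370,::-1]),(360,386),interpolation=cv2.INTER_CUBIC)
c=np.zeros((400,800,3),np.uint8);c[:,:440]=a;c[:386,440:]=b;cv2.imwrite('pics/h1.png',c)
print([b[:2] for b in blobs(S,(95,110,50),(130,255,255),100)])
E
```

```text
27.925 [452.  129.7 313.5] w 0.139 ff 29.99
[ 0.18  0.16 -7.53 -0.06  0.01 -0.02] [0.25 0.57 0.37]
6.9281866123054305
[([171, 3, 26, 48, 654], [183.5, 27.7]), ([101, 111, 32, 16, 392], [116.2, 118.6]), ([325, 137, 22, 11, 146], [335.9, 141.7]), ([318, 142, 18, 21, 154], [326.1, 151.3]), ([248, 174, 21, 15, 247], [258.7, 181.1]), ([0, 268, 14, 132, 1382], [5.1, 335.3])]
```

View pics/h1.png

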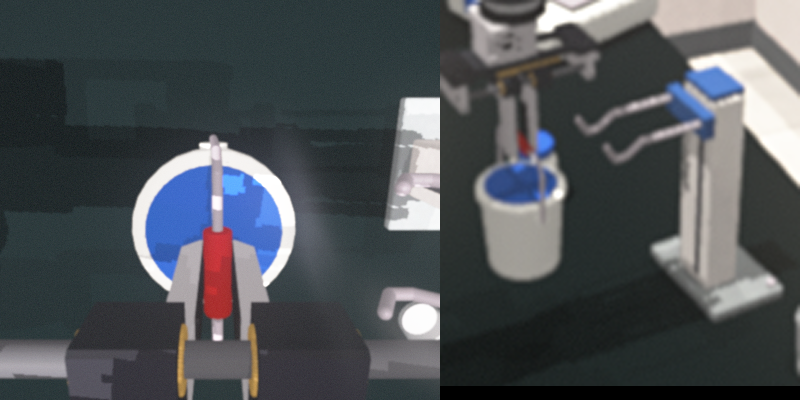

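The wrist half of the picture shows the pail hanging level and the prong tips at full-frame pixels of about (503,185) and (487,303). The side half shows clear space between the pail and the prongs.

Run:
```python
from g import *
W=grab('wrist');S=grab('side');s=r.state();M=R.from_quat(s['orientation']).as_matrix()
pts=[]
for q,sd in(((503,183),(284.2,156)),((487,305),(295,167.5))):
    p=plane(W,q,291);pts.append(p);print(p.round(1),(M.T@(p-s['tool_pos'])).round(1),'tri side',*[np.round(v,1) for v in tri(W,q,S,sd)])
a,b=pts; y=(a-b)[:2];print(np.hypot(*y),np.degrees(np.arctan2(y[1],y[0]))-90,(a+b)/2)
g=[b for b in blobs(W,(0,120,60),(8,255,255))][0]
x,yy,w,h=g[0][:4]
for q in((x+w/2,yy),(x+w/2,yy+h)):print('grip end',(M.T@(plane(W,q,s['tool_pos'][2]-6+5)-s['tool_pos'])).round(1))
```

```text
[537.9 182.5 291. ] [41.7 91.7 22.6] tri side [545.1 181.1 283. ] 4.9
[547.  114.3 291. ] [-27.1  92.5  22.6] tri side [554.2 109.  281.9] 2.8
68.82780689756306 7.636965054924346 [542.4298808  148.39738581 291.        ]
grip end [25.6 -1.   1. ]
grip end [-21.6  -0.9   1. ]
```

Request:
{"op": "apply_moves", "data": {
  "targets": [
    [0.004,0.015,0,0,0,0,1],
    [0.004,0.03,0,0,0,0,1],
    [0,0.04,0,0,0,0,1],
    [0,0.04,0,0,0,0,1],
    [0,0.03,0,0,0,0,1]
  ]
}}

```text
t: 28.8
tool_pos: [514.5, 140.8, 313.3]
orientation: [0.663, 0.749, -0.0, -0.0]
ft_force: [-0.3, 0.1, -7.7]
width: 0.138
finger_force: 30.0
```

Run:
```python
from g import *
W=grab('wrist');S=grab('side');s=r.state();print(s['t'],s['tool_pos'],s['ft_force'])
a=np.ascontiguousarray(W['pixels'][:,100:540,::-1]);b=cv2.resize(np.ascontiguousarray(S['pixels'][110:260,230:370,::-1]),(360,386),interpolation=cv2.INTER_CUBIC)
c=np.zeros((400,800,3),np.uint8);c[:,:440]=a;c[:386,440:]=b;cv2.imwrite('pics/h2.png',c)
```

```text
28.9 [514.55854476 140.73474297 313.21414154] [ 0.11504847  0.36850103 -7.0272378 ]
```

View pics/h2.png

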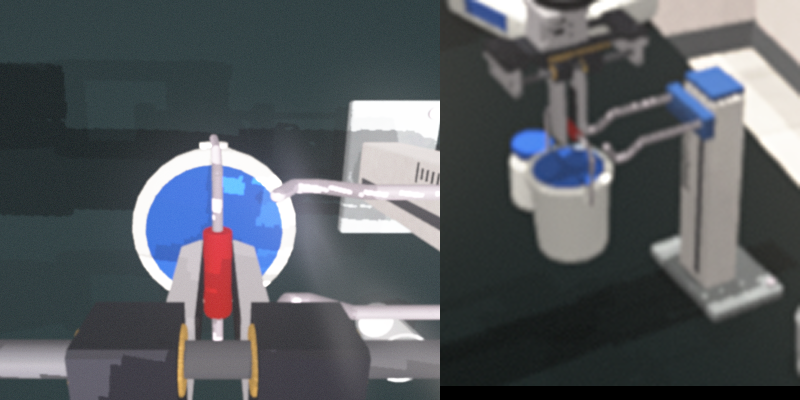

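The wrist half shows the prong tips reaching over the lid at full-frame pixels of about (375,190) and (385,298), one on each side of the red grip. The side half shows the prongs passing between crest and lid height. That was the tenth and last picture, so from here I work from numbers only.

Run:
```python
from g import *
W=grab('wrist');S=grab('side');s=r.state();M=R.from_quat(s['orientation']).as_matrix()
for q in((376,190),(386,298)):
    for z in(291,287): p=plane(W,q,z);print(p.round(1),(M.T@(p-s['tool_pos'])).round(1))
c,_=ray(W,(320,200));print('cam in tool',(M.T@(c-s['tool_pos'])).round())
# fingertip location check
print(proj(W,[s['tool_pos']+M@np.array([x,0,5.]) for x in(-22,22)]))
```

```text
[537.8 182.2 291. ] [38.2 29.6 22.3]
[538.6 181.3 287. ] [37.3 30.2 26.3]
[553.3 123.  291. ] [-22.4  37.7  22.3]
[554.4 120.8 287. ] [-24.8  38.6  26.3]
cam in tool [  80.   -0. -153.]
[[317.05033544 315.24000036]
 [316.99444688 232.37380558]]
```

Request:
{"op": "apply_moves", "data": {
  "targets": [
    [0,0.02,0,0,0,0,1],
    [0,0.04,0,0,0,0,1],
    [0,0.04,0,0,0,0,1],
    [0,0.02,0,0,0,0,1],
    [0,0.01,0,0,0,0,1]
  ]
}}

```text
t: 29.62
tool_pos: [564.8, 147.0, 313.5]
orientation: [0.663, 0.749, -0.0, -0.0]
ft_force: [-0.0, 0.0, -7.5]
width: 0.139
finger_force: 30.0
```

Request:
{"op": "apply_moves", "data": {
  "targets": [
    [0,0,0,0,0,0,1],
    [0,0,0,0,0,0,1]
  ]
}}

```text
t: 29.88
tool_pos: [564.2, 147.1, 313.6]
orientation: [0.663, 0.749, -0.0, -0.0]
ft_force: [-0.3, 0.1, -8.0]
width: 0.14
finger_force: 30.0
```

```bash
python3 ft.py
python3 - <<'E'
from g import *
S=grab('side');print([b[:2] for b in blobs(S,(95,110,50),(130,255,255),80)])
print([b[:2] for b in blobs(S,(0,120,60),(8,255,255),5)])
E
```

```text
30.175 [564.5 147.  313.7] w 0.138 ff 29.99
[ 0.09 -0.02 -7.57 -0.07  0.06  0.01] [0.48 0.69 0.54]
[([171, 3, 26, 34, 382], [183.2, 17.9]), ([117, 111, 16, 15, 179], [123.6, 117.3]), ([326, 137, 21, 11, 138], [336.3, 141.7]), ([319, 142, 17, 21, 102], [327.0, 151.0]), ([257, 160, 18, 12, 170], [265.6, 165.1]), ([281, 164, 21, 14, 202], [290.5, 170.7]), ([0, 268, 14, 132, 1384], [5.1, 335.2])]
[([294, 153, 4, 7, 17], [295.4, 155.9])]
```

Request:
{"op": "apply_moves", "data": {
  "targets": [
    [0,0.006,0,0,0,0,1],
    [0,0.006,0,0,0,0,1],
    [0,0,0.008,0,0,0,1],
    [0,0,0.008,0,0,0,1],
    [0,0,0.008,0,0,0,1]
  ]
}}

```text
t: 30.85
tool_pos: [569.3, 147.6, 303.5]
orientation: [0.663, 0.749, -0.0, -0.0]
ft_force: [-0.5, 0.2, -8.3]
width: 0.138
finger_force: 30.0
```

Request:
{"op": "apply_moves", "data": {
  "targets": [
    [0,0,0.008,0,0,0,1],
    [0,0,0.008,0,0,0,1],
    [0,0,0.008,0,0,0,1],
    [0,0,0.008,0,0,0,1],
    [0,0,0.008,0,0,0,1]
  ]
}}

```text
t: 31.48
tool_pos: [569.5, 147.6, 287.8]
orientation: [0.663, 0.749, 0.0, 0.0]
ft_force: [0.3, -0.6, -6.6]
width: 0.136
finger_force: 30.0
```

Request:
{"op": "apply_moves", "data": {
  "targets": [
    [0,0,0.008,0,0,0,1],
    [0,0,0.008,0,0,0,1],
    [0,0,0.008,0,0,0,1],
    [0,0,0.008,0,0,0,1],
    [0,0,0.008,0,0,0,1]
  ]
}}

```text
t: 32.1
tool_pos: [569.5, 147.6, 272.0]
orientation: [0.663, 0.749, 0.0, 0.0]
ft_force: [0.0, 0.3, -5.6]
width: 0.138
finger_force: 30.0
```

```bash
python3 ft.py
python3 - <<'E'
from g import *
S=grab('side');T=grab('top')
for f in(S,T):print([b[:2] for b in blobs(f,(95,110,50),(130,255,255),50) if 200<b[1][0]<345])
E
```

```text
32.4 [569.4 147.6 272.1] w 0.141 ff 29.99
[-0.47 -0.13 -6.24 -0.1   0.14 -0.  ] [0.61 0.31 0.4 ]
[([240, 110, 15, 11, 64], [247.4, 114.7]), ([326, 137, 21, 11, 143], [336.3, 141.8]), ([319, 145, 17, 21, 119], [326.7, 153.9]), ([257, 160, 18, 12, 170], [265.6, 165.1]), ([283, 174, 21, 14, 229], [293.1, 181.1])]
[([266, 147, 26, 20, 422], [278.9, 156.5])]
```

Request:
{"op": "apply_moves", "data": {
  "targets": [
    [0,0,0.008,0,0,0,1],
    [0,0,0.008,0,0,0,1],
    [0,0,0.008,0,0,0,1],
    [0,0,0.008,0,0,0,1],
    [0,0,0.008,0,0,0,1]
  ]
}}

```text
t: 33.12
tool_pos: [569.4, 147.6, 255.9]
orientation: [0.663, 0.749, 0.0, 0.0]
ft_force: [-1.9, -0.2, -4.7]
width: 0.139
finger_force: 30.0
```

Request:
{"op": "apply_moves", "data": {
  "targets": [
    [0,0,0.008,0,0,0,1],
    [0,0,0.008,0,0,0,1],
    [0,0,0.008,0,0,0,1],
    [0,0,0.008,0,0,0,1],
    [0,0,0.008,0,0,0,1]
  ]
}}

```text
t: 33.75
tool_pos: [569.5, 147.6, 240.0]
orientation: [0.663, 0.749, 0.0, 0.0]
ft_force: [-2.4, -0.2, -2.6]
width: 0.14
finger_force: 30.0
```

```bash
python3 ft.py; python3 ft.py
```

```text
34.05 [569.5 147.6 240.1] w 0.139 ff 29.99
[-1.77 -0.57 -3.17 -0.12  0.37  0.01] [0.53 0.48 0.41]
34.35 [569.5 147.6 240.1] w 0.139 ff 29.99
[-2.2  -0.23 -3.04 -0.12  0.41 -0.  ] [0.5  0.44 0.7 ]
```

The load is going onto the spring, but the bail is riding the rear slope of the prongs (fx is about -2 N). I'll ease it forward into the seat.

Request:
{"op": "apply_moves", "data": {
  "targets": [
    [0,-0.004,0,0,0,0,1],
    [0,-0.004,0,0,0,0,1],
    [0,-0.004,0,0,0,0,1],
    [0,-0.004,0,0,0,0,1],
    [0,0,0,0,0,0,1]
  ]
}}

```text
t: 34.98
tool_pos: [563.0, 146.8, 240.1]
orientation: [0.663, 0.749, -0.0, 0.0]
ft_force: [2.0, 0.0, -2.3]
width: 0.14
finger_force: 30.0
```

```bash
python3 ft.py;python3 ft.py
```

```text
35.275 [562.9 146.8 239.8] w 0.138 ff 29.99
[ 1.86 -0.01 -3.07 -0.07 -0.35  0.02] [0.49 0.49 0.7 ]
35.575 [563.  146.8 239.9] w 0.138 ff 29.99
[ 2.02 -0.23 -3.09 -0.11 -0.31 -0.  ] [0.62 0.67 0.55]
```

Request:
{"op": "apply_moves", "data": {
  "targets": [
    [0,0.002,0,0,0,0,1],
    [0,0,0,0,0,0,1]
  ]
}}

```text
t: 35.83
tool_pos: [563.2, 146.8, 239.6]
orientation: [0.663, 0.749, -0.001, -0.001]
ft_force: [-0.7, -1.1, -2.6]
width: 0.139
finger_force: 30.0
```

```bash
python3 ft.py; python3 ft.py
python3 - <<'E'
from g import *
S=grab('side')
print([b[:2] for b in blobs(S,(95,110,50),(130,255,255),50) if 200<b[1][0]<345],[b[:2] for b in blobs(S,(0,120,60),(8,255,255),5)])
E
```

```text
36.125 [563.2 146.8 239.6] w 0.14 ff 29.99
[-1.34 -1.04 -3.15 -0.24  0.3   0.  ] [0.6  0.28 0.32]
36.425 [563.4 146.9 239.7] w 0.138 ff 29.99
[-2.49 -1.42 -3.08 -0.27  0.51  0.  ] [0.66 0.49 0.52]
[([240, 110, 15, 11, 64], [247.4, 114.7]), ([325, 137, 22, 11, 146], [335.9, 141.7]), ([318, 153, 18, 21, 132], [326.3, 162.5]), ([257, 160, 18, 12, 162], [265.3, 165.3]), ([281, 183, 21, 14, 240], [291.5, 189.9])] [([294, 173, 4, 5, 12], [295.2, 174.8])]
```

Request:
{"op": "apply_moves", "data": {
  "targets": [
    [0,-0.001,0.008,0,0,0,1],
    [0,0,0.008,0,0,0,1],
    [0,0,0.008,0,0,0,1],
    [0,0,0.008,0,0,0,1],
    [0,0,0.008,0,0,0,1]
  ]
}}

```text
t: 37.1
tool_pos: [563.8, 147.0, 224.0]
orientation: [0.663, 0.749, 0.0, 0.0]
ft_force: [-1.2, -0.3, -1.0]
width: 0.141
finger_force: 30.0
```

Request:
{"op": "apply_moves", "data": {
  "targets": [
    [0,0,0.008,0,0,0,1],
    [0,0,0.006,0,0,0,1],
    [0,0,0.004,0,0,0,1],
    [0,0,0,0,0,0,1]
  ]
}}

```text
t: 37.6
tool_pos: [563.8, 147.0, 216.9]
orientation: [0.663, 0.749, 0.0, 0.0]
ft_force: [-0.6, -1.5, 0.1]
width: 0.14
finger_force: 30.0
```

```bash
python3 ft.py; python3 ft.py
```

```text
37.9 [563.7 147.  217. ] w 0.143 ff 29.99
[-0.29  0.04 -0.84 -0.02  0.1   0.01] [0.26 0.38 0.37]
38.2 [563.7 146.9 216.9] w 0.14 ff 29.99
[ 0.33  0.26 -0.56 -0.02  0.01  0.03] [0.45 0.26 0.31]
```

Request:
{"op": "apply_moves", "data": {
  "targets": [
    [0,0,0.004,0,0,0,1],
    [0,0,0.004,0,0,0,1],
    [0,0,0.004,0,0,0,1],
    [0,0,0.003,0,0,0,1],
    [0,0,0,0,0,0,1]
  ]
}}

```text
t: 38.83
tool_pos: [563.7, 146.9, 210.8]
orientation: [0.663, 0.749, 0.0, 0.0]
ft_force: [0.8, 0.9, -0.1]
width: 0.139
finger_force: 30.0
```

```bash
python3 ft.py; python3 ft.py; python3 ft.py
```

```text
39.125 [563.7 146.9 210.9] w 0.138 ff 29.99
[ 1.31  1.08  0.19  0.06 -0.16  0.03] [0.49 0.47 0.29]
39.425 [563.6 146.9 210.9] w 0.142 ff 29.99
[ 1.43  0.89 -0.01  0.12 -0.21  0.02] [0.28 0.54 0.56]
39.725 [563.6 146.9 210.8] w 0.14 ff 29.99
[ 1.91  0.72 -0.08  0.13 -0.28 -0.01] [0.29 0.37 0.41]
```

Request:
{"op": "apply_moves", "data": {
  "targets": [
    [0.0004,0.0008,0,0,0,0,1],
    [0,0,0,0,0,0,1]
  ]
}}

```text
t: 39.98
tool_pos: [563.7, 146.9, 210.7]
orientation: [0.663, 0.749, -0.0, -0.0]
ft_force: [1.9, -0.5, -0.8]
width: 0.136
finger_force: 30.0
```

```bash
python3 ft.py; python3 ft.py
```

```text
40.275 [563.7 147.  210.7] w 0.14 ff 29.99
[ 0.95  0.12 -0.01 -0.03 -0.16  0.01] [0.38 0.37 0.45]
40.575 [563.7 147.  210.7] w 0.138 ff 29.99
[ 1.04 -0.02 -0.5  -0.08 -0.14  0.  ] [0.41 0.48 0.19]
```

Request:
{"op": "apply_moves", "data": {
  "targets": [
    [0,0.0005,0.0005,0,0,0,1],
    [0,0,0,0,0,0,0.8],
    [0,0,0,0,0,0,0.7],
    [0,0,0,0,0,0,0.6],
    [0,0,0,0,0,0,0.55]
  ]
}}

```text
t: 41.2
tool_pos: [563.9, 147.1, 210.6]
orientation: [0.663, 0.749, -0.0, -0.0]
ft_force: [0.3, -0.0, -0.2]
width: 0.443
finger_force: 0.0
```

```bash
cat > tr.py <<'E'
from g import *
for i in range(6):
    S=grab('side');print(round(r.state()['t'],2),[b[1] for b in blobs(S,(95,110,50),(130,255,255),50) if 270<b[1][0]<345],[b[1] for b in blobs(S,(0,120,60),(8,255,255),5)])
W=grab('wrist');print([b[:2] for b in blobs(W,(0,120,60),(8,255,255))])
E
python3 tr.py; python3 ft.py
```

```text
41.25 [[335.9, 141.7], [325.9, 170.0], [291.9, 197.4]] [[293.6, 181.8]]
41.3 [[335.9, 141.7], [325.9, 170.0], [291.9, 197.4]] [[293.6, 181.8]]
41.35 [[335.9, 141.7], [325.9, 170.0], [291.9, 197.4]] [[293.7, 181.9]]
41.4 [[335.8, 141.7], [325.9, 170.0], [291.9, 197.4]] [[293.6, 181.8]]
41.45 [[335.9, 141.7], [325.9, 170.0], [291.9, 197.4]] [[293.6, 181.8]]
41.5 [[335.8, 141.7], [325.8, 170.0], [291.9, 197.4]] [[293.6, 181.8]]
[([303, 227, 28, 92, 2360], [316.7, 272.9])]
41.85 [564.  147.1 210.6] w 0.452 ff 0.0
[-0.48 -0.06 -0.09 -0.06  0.03 -0.01] [0.22 0.64 0.44]
```

The hook and pail hang still. Withdrawing straight up.

Request:
{"op": "apply_moves", "data": {
  "targets": [
    [0,0,-0.01,0,0,0,0.55],
    [0,0,-0.02,0,0,0,0.55],
    [0,0,-0.03,0,0,0,0.55],
    [0,0,-0.05,0,0,0,0.55],
    [0,0,-0.08,0,0,0,0.55]
  ]
}}

```text
t: 42.48
tool_pos: [563.5, 147.0, 287.1]
orientation: [0.663, 0.749, -0.001, -0.001]
ft_force: [0.3, -0.4, -0.1]
width: 0.452
finger_force: 0.0
```

Request:
{"op": "apply_moves", "data": {
  "targets": [
    [0,0,-0.1,0,0,0,0.55],
    [0,0,-0.1,0,0,0,0.55],
    [0,0,-0.08,0,0,0,0.55],
    [0,0,-0.04,0,0,0,0.55],
    [0,0,0,0,0,0,0.55]
  ]
}}

```text
t: 43.1
tool_pos: [564.4, 147.2, 416.1]
orientation: [0.663, 0.749, 0.001, 0.001]
ft_force: [0.0, 0.6, -0.6]
width: 0.452
finger_force: 0.0
```

```bash
python3 tr.py; python3 ft.py
python3 - <<'E'
from g import *
W=grab('wrist');S=grab('side')
w=blobs(W,(0,120,60),(8,255,255));s=[b for b in blobs(S,(0,120,60),(8,255,255),5)]
print(w,[b[:2] for b in s],tri(W,w[0][1],S,s[0][1]))
d=[b for b in blobs(W,(95,110,50),(130,255,255),300)];print([b[:2] for b in d])
lid=[b for b in blobs(S,(95,110,50),(130,255,255),50) if 270<b[1][0]<310][0];print(lid)
for z in(90,95): print(plane(S,lid[1],z))
E
```

```text
43.15 [[336.1, 141.9], [326.0, 170.3], [291.9, 197.5]] [[293.8, 181.8]]
43.2 [[336.1, 141.9], [326.0, 170.3], [291.9, 197.5]] [[293.8, 181.8]]
43.25 [[336.1, 141.9], [326.1, 170.2], [291.9, 197.4]] [[293.8, 181.8]]
43.3 [[336.2, 141.9], [326.0, 170.2], [291.9, 197.4]] [[293.8, 181.8]]
43.35 [[336.2, 141.9], [326.0, 170.2], [291.9, 197.5]] [[293.8, 181.8]]
43.4 [[336.3, 142.0], [326.0, 170.2], [291.9, 197.5]] [[293.8, 181.8]]
[([312, 163, 13, 43, 481], [318.0, 184.0])]
43.75 [564.  147.1 414.5] w 0.451 ff 0.0
[-0.06 -0.08 -0.06 -0.07  0.05  0.  ] [0.61 0.55 0.33]
[([311, 163, 13, 43, 487], [316.9, 183.7], ((317.0, 184.0), (42.0, 12.0), 90.0))] [([290, 178, 9, 8, 40], [293.8, 181.8])] (array([563.73041753, 146.79554989, 203.4523089 ]), np.float64(3.2153061901211144))
[([280, 137, 35, 72, 1581], [297.2, 173.7]), ([420, 140, 31, 94, 2101], [435.1, 186.3]), ([320, 154, 32, 54, 1218], [335.4, 177.2]), ([484, 173, 80, 86, 5716], [521.8, 214.4])]
([282, 190, 20, 15, 235], [291.9, 197.5], ((291.5, 197.0), (14.0, 19.0), 90.0))
[583.72871295 214.42236771  90.        ]
[581.33144169 208.05826403  95.        ]
```

```bash
python3 -c "
from rig import r
print(r.close_job())"
```

```text
the job is handed in; nothing more can be done
None
```

The pail is hanging still from the balance hook with its full weight (about 7.7 N) on the spring, which is pulled down about 72 mm of its 95 mm travel, and the job was handed in at about 44 s; on the first try at swinging the bail a fingertip pressed the pail with about 3 N and tipped it slightly before it settled back, and I judged the final level and the other things on the bench only from blob positions, not a last picture.

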